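# Pack the fragile juglets into the finds tray

## Task

Pack the three loose clay juglets with handles from the white foam pad into the three empty pockets of the finds tray, one in each, standing upright on the pocket floor with the handle pointing to the tray's labelled edge like the ones already packed. They are very fragile: hold each by its round belly with a light grip of no more than 40 N from each finger, keep the fingers off the thin handle, and set it down softly, without dropping it or pressing it into the tray. Leave everything else on the table as it stands.

Things in the scene. Friction and masses are not known exactly. Their poses are not given: they have to be found in the camera images.
- tray: finds tray lying flat: grey foam block in a thin grey rim, 208 x 288 mm (x, y), 26 mm tall, with six round pockets in 2 rows (94 mm apart along x) of 3 (90 mm apart along y). Origin: centre of its underside. Its front edge (-x side) carries a steel label holder with a blank paper slip
- pad: white foam pad, 250 x 330 mm, 20 mm thick, fixed; origin: centre of its underside. The loose juglets stand on it among other things
- pocket0 (a point): centre of the floor of a tray pocket (diameter 56 mm, 14 mm deep below the foam's top); axes as the tray's. Three pockets hold a juglet, three are empty; which ones varies
- pocket1 (a point): centre of the floor of a tray pocket (diameter 56 mm, 14 mm deep below the foam's top); axes as the tray's. Three pockets hold a juglet, three are empty; which ones varies
- pocket2 (a point): centre of the floor of a tray pocket (diameter 56 mm, 14 mm deep below the foam's top); axes as the tray's. Three pockets hold a juglet, three are empty; which ones varies
- pocket3 (a point): centre of the floor of a tray pocket (diameter 56 mm, 14 mm deep below the foam's top); axes as the tray's. Three pockets hold a juglet, three are empty; which ones varies
- pocket4 (a point): centre of the floor of a tray pocket (diameter 56 mm, 14 mm deep below the foam's top); axes as the tray's. Three pockets hold a juglet, three are empty; which ones varies
- pocket5 (a point): centre of the floor of a tray pocket (diameter 56 mm, 14 mm deep below the foam's top); axes as the tray's. Three pockets hold a juglet, three are empty; which ones varies
- juglet_a: clay juglet, loose on the pad, to be packed; 82 mm tall, foot diameter 32, straight round belly of diameter 44 from 24 to 50 mm up, then a narrow neck (20 mm) and a rim of 26 mm; about 130 g. Origin: centre of its foot; z up; its thin loop handle stands out to its own -x
- juglet_a_handle: thin loop handle of juglet_a: 7 mm round bar, 40 to 78 mm above the foot, reaching 40 mm out from the juglet's axis. Origin: middle of its outer bar, 36 mm from the axis and 55 mm up
- juglet_b: clay juglet, loose on the pad, to be packed; 82 mm tall, foot diameter 32, straight round belly of diameter 44 from 24 to 50 mm up, then a narrow neck (20 mm) and a rim of 26 mm; about 130 g. Origin: centre of its foot; z up; its thin loop handle stands out to its own -x
- juglet_b_handle: thin loop handle of juglet_b: 7 mm round bar, 40 to 78 mm above the foot, reaching 40 mm out from the juglet's axis. Origin: middle of its outer bar, 36 mm from the axis and 55 mm up
- juglet_c: clay juglet, loose on the pad, to be packed; 82 mm tall, foot diameter 32, straight round belly of diameter 44 from 24 to 50 mm up, then a narrow neck (20 mm) and a rim of 26 mm; about 130 g. Origin: centre of its foot; z up; its thin loop handle stands out to its own -x
- juglet_c_handle: thin loop handle of juglet_c: 7 mm round bar, 40 to 78 mm above the foot, reaching 40 mm out from the juglet's axis. Origin: middle of its outer bar, 36 mm from the axis and 55 mm up
- juglet_d: clay juglet, already packed in a tray pocket, stays there; 82 mm tall, foot diameter 32, straight round belly of diameter 44 from 24 to 50 mm up, then a narrow neck (20 mm) and a rim of 26 mm; about 130 g. Origin: centre of its foot; z up; its thin loop handle stands out to its own -x
- juglet_e: clay juglet, already packed in a tray pocket, stays there; 82 mm tall, foot diameter 32, straight round belly of diameter 44 from 24 to 50 mm up, then a narrow neck (20 mm) and a rim of 26 mm; about 130 g. Origin: centre of its foot; z up; its thin loop handle stands out to its own -x
- juglet_f: clay juglet, already packed in a tray pocket, stays there; 82 mm tall, foot diameter 32, straight round belly of diameter 44 from 24 to 50 mm up, then a narrow neck (20 mm) and a rim of 26 mm; about 130 g. Origin: centre of its foot; z up; its thin loop handle stands out to its own -x
- beaker: clay beaker without a handle, 62 mm tall, diameter 44 at the rim, on the pad; not to be packed. Origin: centre of its foot
- bottle: tall closed bottle, diameter 40, 150 mm tall, on the pad. Origin: centre of its foot
- jar: squat closed amber glass jar, diameter 44, 55 mm tall, on the pad. Origin: centre of its foot
- brush: brush lying on the table in front of the instrument case
- spatula: spatula lying on the table, beyond tray and pad
Not all that is in view belongs to the job. What is shaped like the juglet_c but green is not meant.

How it is judged:
By the outcome, as a careful person would: the job done as asked, in the order asked, and still so for the second after the job is handed in, with the robot touching nothing.
It also fails if it takes over 72 s, if anything falls off the work surface, if the arm or the gripper's body presses on something with over 40 N, if the wrist force passes 120 N, or if a joint passes its speed limit or range.

## Robot

A 6-joint arm with a two-finger parallel gripper is mounted at the origin on the work surface. World frame = base frame: x ahead of the robot, y to its left, z up, the work surface at z = 0. Lengths are in mm, angles in rad, forces in N, time in s.
With the tool pointing down it reaches from about 300 to 825 mm from the base axis. Payload 5.4 kg.
Tool frame: the origin (TCP) lies midway between the tips of the shut fingers; the grasp point (between the pads) lies 19 mm behind it; z points along the fingers, y is the line along which they close (so a half turn about z gives the same grasp; the last joint's range is limited). The gripper opens to 92 mm and grips with 3 to 60 N. Pads are 20 mm wide; open, the fingers measure 128 mm over their backs; the gripper's body (75 mm by 189 mm) begins 69 mm behind the grasp point.
Start: joints at [1.095, 0.158, 1.597, -0, 1.386, -0.21], TCP at [151.052, 554.788, 214.601] pointing down, gripper open.
Joint ranges: [-2.91, 2.91], [-0.94, 2.29], [0.18, 2.7], [-1.29, 4.43], [0.17, 2.64], [-3, 3]. Speed limits (rad/s): [2.57, 2.57, 3.14, 3.14, 3.14, 3.14].

## Interface

Orientations are given as [roll, pitch, yaw] about the fixed x, y, z axes, in that order (R = Rz(yaw) Ry(pitch) Rx(roll)).
In Python, from station import get_obs, read_camera, camera_model, sign_off, silhouettes gives the robot as it stands.
- The arm moves only by the tool apply_moves, never from a script. Its arguments are lists of equal length, an entry for each row: "slide": the shift along the tool's x, y, z in cm, a list of three; "roll": the turn about the tool's z in degrees; "grip": the opening, from 0 (shut) to 1 (fully open). A call has 1 to 5 rows; each row is the pose to reach, as a shift and turn from the pose commanded when the call began, along the tool's axes at that moment; what a row does not reach only later rows make up. A row lasts 1/10 s, in which the tool goes at most 50 mm and 8.59 degrees, less where a joint would pass 70% of its speed; a pose out of reach is approached as far as the arm can. A call with a gripper value outside its range is refused whole. The fingers move at their own pace and stop on an object; the grip force is fixed at half the most. Time passes only in rows, so rows that repeat a pose let the fingers close. It gives the time, the measured TCP pose, the force, the opening and the grip force at its end, in the units of the state.
- get_obs(): the state, without advancing time (a new reading comes with each control period).
- read_camera(name): name is "scene" or "top" or "wrist"; returns (picture, depth): 480x640x3 uint8, red, green, blue; 480x640 float32, mm along the optical axis (not along the pixel's ray), 0 where there is no reading.
- camera_model(name): a dict with "mtx" (3x3 intrinsics, pixels), "R" (3x3) and "t" (3): a world point X has camera coordinates R X + t. Camera axes: x right, y down, z forward; pixel columns grow to the right and rows downward; lengths in mm; the calibration is good to about 2 mm. A picture is of the moment at which its call begins: read the wrist's pose just before it. camera_model takes no time and is no camera call; for the wrist camera it gives the pose at the moment of the call.
- sign_off(): hands the job in; it is judged then, once.
Trained networks look in the newest picture that a camera, given by its name, has taken for a name from the list of things; names that differ only in an ending like _2 or _b are one class to them, and where a whole thing is asked for, a point or a joint stands for the part that bears it (a point fixed in the world has none). Each returns a list of dicts, best first, with "p" (0 to 1); they miss things now and then, are a little off and sometimes report something else, mostly with a low value. They report only what shows in the picture. A call takes as long as a camera call. They do not tell look-alikes from the thing itself.
- silhouettes(camera, thing): "mask" (480x640 bool, what is visible of it) and "position" ([column, row] in pixels, amid what is visible of it).
The state is a dict: "clock": time; "joint_pos": joint angles; "qd": joint speeds; "tau": joint torques, N m; "position": TCP position; "orientation": TCP orientation; "wrist_force": force on the tool from outside, world axes, zero at the start; "moment": the same for the moment, N m; "width": finger opening in mm; "grasp_force": force on a finger pad.
Only numpy, scipy, OpenCV 4.12 (cv2) and the standard library are available. Lean on these libraries where they do the work, as an engineer would, in place of code of your own. Each camera call takes 0.05 s, during which the arm holds its last target. There are 200 camera calls.

## Working session

There is one attempt and no reset: what is moved stays moved. The work goes in short steps, Python scripts to look and compute and a tool call to move; the robot and the scene stay as the last step left them, time stands still between calls to the robot, and variables do not carry over. Pictures are saved under pics/ and viewed, at most 10 in all, crops included, and the job is handed in when it is done.

Besides the shell and the picture viewer there is one more tool, called by a JSON object that holds its "name" and its "arguments". apply_moves: Moves the arm, as the interface text tells. Its arguments: {"type":"object","properties":{"slide":{"type":"array"},"roll":{"type":"array"},"grip":{"type":"array"}},"required":["slide","roll","grip"]}

```bash
mkdir -p pics; ls; python3 - <<'E'
from station import *
import cv2
o=get_obs();print({k:o[k] for k in('clock','position','orientation','width')})
for n in('top','scene'):
    p,d=read_camera(n);cv2.imwrite(f'pics/{n}0.png',p[:,:,::-1]);m=camera_model(n);print(n,m)
E
```

```text
pics
{'clock': 0.0, 'position': array([150.77233688, 554.24728594, 213.62136934]), 'orientation': array([-3.13979430e+00, -3.88754292e-04,  2.87578387e+00]), 'width': 92.18014666913555}
top {'mtx': array([[575.17943732,   0.        , 322.2293421 ],
       [  0.        , 575.17943732, 238.13129674],
       [  0.        ,   0.        ,   1.        ]]), 'R': array([[-0.02329119, -0.9995989 ,  0.01611078],
       [-0.98359177,  0.0200285 , -0.17929329],
       [ 0.1788987 , -0.02002239, -0.98366374]]), 't': array([  67.19917983,  534.32806319, 1362.70350308])}
scene {'mtx': array([[482.67241043,   0.        , 318.64379805],
       [  0.        , 482.67241043, 240.97562706],
       [  0.        ,   0.        ,   1.        ]]), 'R': array([[ 0.18022035,  0.9836208 ,  0.00327835],
       [ 0.66473458, -0.11933558, -0.73748692],
       [-0.72501625,  0.13508939, -0.67535345]]), 't': array([-188.07112544, -293.89574164, 1463.46266601])}
```

View pics/top0.png

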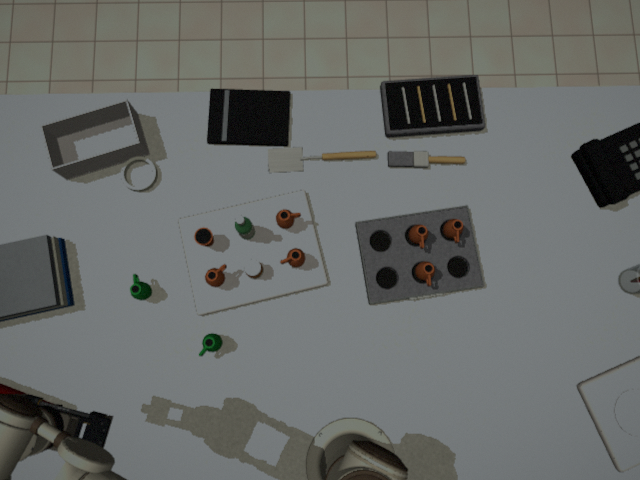

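View pics/scene0.png

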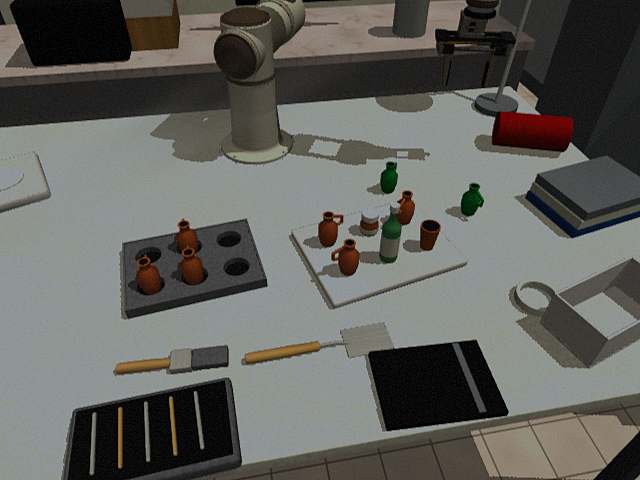

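The top view has three brown handled juglets loose at about (286,218), (293,258) and (215,276). The bottle is at (243,227), the jar at (254,269) and the beaker at (204,236). The empty pockets are near (380,240), (387,277) and (458,266). The scene view agrees, and the packed handles point toward the robot (-x).

```bash
cat > h.py <<'E'
from station import *
import numpy as np, cv2
from scipy.optimize import least_squares
def cloud(n):
    p,d=read_camera(n);m=camera_model(n)
    v,u=np.mgrid[:480,:640]
    c=np.stack([(u-m['mtx'][0,2])/m['mtx'][0,0]*d,(v-m['mtx'][1,2])/m['mtx'][1,1]*d,d],-1)
    return p,d,(c-m['t'])@m['R']
def axisfit(P,c0,z0,r_belly=22):
    """P: Nx3 points near a juglet, foot height z0: fit axis xy (belly+rim+neck residuals), handle yaw"""
    h=P[:,2]-z0
    b=P[(h>26)&(h<48)]; rm=P[(h>72)&(h<79)]
    def f(c):
        return np.r_[np.hypot(*(b[:,:2]-c).T)-22, np.hypot(*(rm[:,:2]-c).T)-12.5] if 1 else 0
    s=least_squares(f,c0,loss='soft_l1',f_scale=1.0)
    q=P[(h>40)]; e=q[:,:2]-s.x; r=np.hypot(*e.T); k=(r>27)&(r<43)
    g=e[k].mean(0) if k.sum() else [0,0]
    return s.x,np.sqrt(np.median(s.fun**2)),len(b),len(rm),np.degrees(np.arctan2(g[1],g[0])),k.sum()
E
python3 - <<'E'
from h import *
for n in('top','scene'):
    p,d,W=cloud(n)
    for th in('juglet_a','beaker','bottle','jar','tray'):
        for s in silhouettes(n,th):
            P=W[s['mask']&(d>0)]
            if s['p']<.3 or len(P)<20: continue
            if th=='tray':
                t=P[(P[:,2]>20)&(P[:,2]<32)]; r=cv2.minAreaRect(t[:,:2].astype(np.float32)); print(n,th,r,np.median(t[:,2])); continue
            top=P[P[:,2]>np.percentile(P[:,2],85)]; c=top[:,:2].mean(0)
            print(n,th,round(s['p'],2),np.round(s['position']),np.round(c,1),'zmax',round(np.percentile(P[:,2],97)),end=' ')
            if th=='juglet_a':
                col=p[s['mask']].mean(0).astype(int);z0=np.percentile(P[:,2],97)-81
                print(col,axisfit(P,c,z0))
            else: print()
E
```

```text
top juglet_a 0.87 [418. 235.] [ 541.3 -179.4] zmax 95 [70 38 21] (array([ 540.97425751, -182.26244935]), np.float64(2.196877804787286), 72, 60, np.float64(-177.51007894945715), np.int64(13))
top juglet_a 0.86 [211. 343.] [290.5 323.4] zmax 86 [18 54 25] (array([289.00802814, 324.78332643]), np.float64(1.9254293731548324), 78, 62, np.float64(142.09569225074338), np.int64(11))
top juglet_a 0.85 [295. 259.] [486.2 120.9] zmax 104 [71 44 31] (array([487.23747221, 121.46673049]), np.float64(2.204452161253581), 56, 67, np.float64(113.2471272745513), np.int64(20))
top juglet_a 0.83 [140. 288.] [416.7 496.9] zmax 85 [18 52 25] (array([418.36275165, 497.90212689]), np.float64(1.6273759442256204), 67, 61, np.float64(11.15548953640731), np.int64(24))
top juglet_a 0.67 [218. 276.] [442.4 315.1] zmax 105 [67 40 25] (array([444.22898111, 315.57274055]), np.float64(2.0358275031304793), 69, 71, np.float64(-50.28313179105907), np.int64(15))
top juglet_a 0.62 [423. 273.] [ 451.1 -191.8] zmax 94 [67 37 22] (array([ 450.00021861, -192.94340673]), np.float64(1.4722038026126025), 71, 62, np.float64(-174.7
[... 2118 characters left out ...]
t64(0.8509644782080485), 137, 32, np.float64(-173.8261546294626), np.int64(3))
scene juglet_a 0.47 [333. 253.] [592.3 122.7] zmax 93 [86 35 14] (array([605.48466633, 118.12301733]), np.float64(1.1144173316324284), 0, 10, np.float64(0.0), np.int64(0))
scene beaker 0.73 [428. 235.] [543.9 340.8] zmax 85 
scene beaker 0.49 [205. 268.] [ 510.9 -186.3] zmax 27 
scene bottle 0.97 [392. 234.] [567.1 241.7] zmax 170 
scene bottle 0.39 [429. 233.] [544.1 340.1] zmax 85 
scene jar 0.92 [368. 220.] [467.9 223.7] zmax 77 
scene jar 0.57 [202. 266.] [ 509.8 -186.1] zmax 28 
scene tray ((499.310791015625, -184.56246948242188), (213.16534423828125, 288.3299560546875), 7.6524739265441895) 24.532060335639784
```

```bash
cat >> h.py <<'E'
def plan(tgt,yaw,n=1,start=None,rows=5):
    """print n calls (rows in tool axes of that call's start) from the measured pose to tgt, yaw(deg)"""
    if start is None:
        o=get_obs(); p=np.array(o['position']); y=np.degrees(o['orientation'][2])
    else: p,y=np.array(start[:3],float),start[3]
    dy=(yaw-y+180)%360-180
    P0,y0=p.copy(),y
    for i in range(n):
        e=P0+(np.array(tgt)-P0)*(i+1)/n; ye=y0+dy*(i+1)/n
        c,s=np.cos(np.radians(y)),np.sin(np.radians(y)); d=(e-p)/10
        t=np.array([c*d[0]+s*d[1], s*d[0]-c*d[1], -d[2]])
        print('call',i+1,[[round(float(v),2) for v in t*k/rows] for k in range(1,rows+1)],[round(float((y-ye)*k/rows),1) for k in range(1,rows+1)])
        p,y=e,ye
E
python3 -c "
from h import *
plan([430,300,240],134,3)"
```

```text
call 1 [[-2.24, -1.15, -0.17], [-4.48, -2.3, -0.34], [-6.72, -3.45, -0.51], [-8.96, -4.6, -0.68], [-11.2, -5.75, -0.85]] [2.1, 4.1, 6.2, 8.2, 10.3]
call 2 [[-2.41, -0.73, -0.17], [-4.82, -1.47, -0.34], [-7.23, -2.2, -0.51], [-9.64, -2.93, -0.68], [-12.05, -3.67, -0.85]] [2.1, 4.1, 6.2, 8.2, 10.3]
call 3 [[-2.5, -0.29, -0.17], [-5.0, -0.59, -0.34], [-7.5, -0.88, -0.51], [-10.01, -1.17, -0.68], [-12.51, -1.46, -0.85]] [2.1, 4.1, 6.2, 8.2, 10.3]
```

{"name": "apply_moves", "arguments": {"slide": [[-2.2,-1.2,-0.2],[-4.5,-2.3,-0.3],[-6.7,-3.5,-0.5],[-9,-4.6,-0.7],[-11.2,-5.8,-0.9]], "roll": [2,4,6,8,10], "grip": [0.8,0.8,0.8,0.8,0.8]}}

```text
clock: 1.2
position: [244.6, 468.7, 223.8]
orientation: [3.141, 0.0, 2.7]
wrist_force: [0.3, -0.6, -0.3]
width: 73.8
grasp_force: 0.0
```

{"name": "apply_moves", "arguments": {"slide": [[-2.4,-0.7,-0.2],[-4.8,-1.5,-0.3],[-7.2,-2.2,-0.5],[-9.6,-2.9,-0.7],[-12,-3.7,-0.9]], "roll": [2,4,6,8,10], "grip": [0.8,0.8,0.8,0.8,0.8]}}

```text
clock: 1.7
position: [337.4, 384.1, 232.8]
orientation: [3.141, 0.0, 2.525]
wrist_force: [-0.2, 1.2, 0.5]
width: 73.4
grasp_force: 0.0
```

{"name": "apply_moves", "arguments": {"slide": [[-2.5,-0.3,-0.2],[-5,-0.6,-0.3],[-7.5,-0.9,-0.5],[-10,-1.2,-0.7],[-12.5,-1.5,-0.9]], "roll": [2,4,6,8,10], "grip": [0.8,0.8,0.8,0.8,0.8]}}

```text
clock: 2.2
position: [430.8, 299.7, 241.8]
orientation: [3.141, 0.0, 2.351]
wrist_force: [-0.2, 0.7, 0.6]
width: 73.6
grasp_force: 0.0
```

{"name": "apply_moves", "arguments": {"slide": [[0,0,0],[0,0,0],[0,0,0]], "roll": [0,0,0], "grip": [0.8,0.8,0.8]}}

```text
clock: 2.5
position: [429.4, 301.0, 241.5]
orientation: [-3.141, -0.001, 2.353]
wrist_force: [-0.2, -0.1, -0.5]
width: 73.5
grasp_force: 0.0
```

```bash
cat >> h.py <<'E'
def look(name):
    p,d,W=cloud('wrist'); cv2.imwrite(f'pics/{name}.png',p[:,:,::-1])
    for s in silhouettes('wrist','juglet_a'):
        P=W[s['mask']&(d>0)]
        if s['p']<.3 or len(P)<50: continue
        zt=np.percentile(P[:,2],98); c=P[P[:,2]>zt-8][:,:2].mean(0)
        r=axisfit(P,c,20); print(round(s['p'],2),np.round(s['position']),p[s['mask']].mean(0).astype(int),'ztop',round(zt,1),np.round(r[0],1),'res',round(r[1],2),r[2:4],'h',round(r[4],1),r[5])
E
python3 - <<'E'
from h import *
o=get_obs();print(o['clock'],o['position'],np.degrees(o['orientation']),o['width'],o['joint_pos'])
look('w1')
E
```

```text
2.5 [429.4183293  301.00725372 241.49390232] [-1.79989341e+02 -3.00151588e-02  1.34837130e+02] 73.49358240025981 [ 3.80436700e-01  8.70744453e-03  1.70292541e+00  4.13339320e-04
  1.43033603e+00 -4.02176838e-01]
0.91 [340. 218.] [93 49 27] ztop 103.1 [445.6 314.3] res 0.93 (128, 54) h -46.5 56
0.82 [318. 424.] [84 46 26] ztop 103.3 [584.8 142.3] res 2.11 (25, 82) h -80.6 89
0.79 [243. 356.] [80 41 21] ztop 93.3 [477.3 156.1] res 3.52 (323, 19) h -91.3 158
0.79 [466.  58.] [18 61 25] ztop 82.7 [422.8 503.3] res 3.59 (1544, 0) h 2.5 67
0.67 [230.  93.] [18 72 28] ztop 83.0 [284.6 322.5] res 3.38 (1191, 0) h 126.4 57
```

View pics/w1.png

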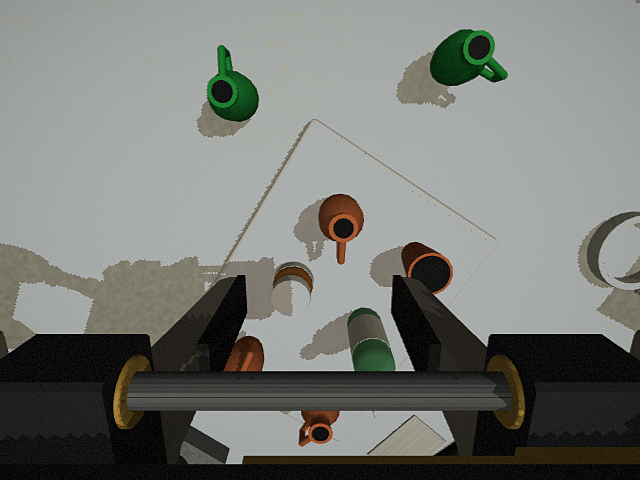

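The wrist view shows J3 at (341,217) with its handle running straight down in the image, and the beaker and jar are clear of the finger line. Wrist, top and scene agree on J3 to within 2 mm: about (445,315), handle at -46°.

```bash
python3 -c "
from h import *
plan([445,315.2,150],134,1)
plan([445,315.2,40],134,1,[445,315.2,150,134])"
```

```text
call 1 [[-0.02, 0.42, 1.83], [-0.04, 0.84, 3.66], [-0.06, 1.26, 5.49], [-0.08, 1.68, 7.32], [-0.11, 2.1, 9.15]] [0.2, 0.3, 0.5, 0.7, 0.9]
call 1 [[0.0, 0.0, 2.2], [0.0, 0.0, 4.4], [0.0, 0.0, 6.6], [0.0, 0.0, 8.8], [0.0, 0.0, 11.0]] [0.0, 0.0, 0.0, 0.0, 0.0]
```

{"name": "apply_moves", "arguments": {"slide": [[0,0.7,2],[0,1.4,4],[-0.1,2.1,6],[-0.1,2.1,8],[-0.1,2.1,9.15]], "roll": [0.2,0.5,0.9,0.9,0.9], "grip": [0.8,0.8,0.8,0.8,0.8]}}

```text
clock: 3.1
position: [444.3, 314.8, 148.2]
orientation: [-3.139, -0.001, 2.338]
wrist_force: [-0.8, 0.2, -0.7]
width: 73.6
grasp_force: 0.0
```

```bash
python3 - <<'E'
from h import *
look('w2'); plan([445,315.2,40],134,1)
E
```

```text
0.92 [484.  31.] [14 55 21] ztop 81.1 [420.9 503.6] res 3.79 (2752, 0) h 0.1 150
0.88 [205. 440.] [90 46 24] ztop 97.3 [488.1 120. ] res 0.43 (458, 207) h 110.1 265
0.85 [323. 247.] [90 48 27] ztop 101.5 [444.5 314.6] res 0.27 (330, 85) h -45.6 110
0.75 [304. 447.] [53 27 14] ztop 53.9 [584.6 145.6] res 0.43 (235, 0) h 0.0 0
0.64 [162.  78.] [19 69 28] ztop 81.7 [282.9 322.2] res 3.64 (2701, 0) h 125.5 141
call 1 [[-0.0, 0.03, 2.17], [-0.0, 0.05, 4.33], [-0.0, 0.08, 6.5], [-0.0, 0.1, 8.66], [-0.0, 0.13, 10.83]] [-0.0, -0.0, -0.0, -0.1, -0.1]
```

{"name": "apply_moves", "arguments": {"slide": [[0,0,2.2],[0,0,5],[0,0,8],[0,0,10],[0,0,10.8]], "roll": [0,0,0,0,0], "grip": [0.8,0.8,0.8,0.8,0.8]}}

```text
clock: 3.7
position: [444.9, 314.3, 41.1]
orientation: [-3.14, -0.001, 2.337]
wrist_force: [-0.3, 0.4, -0.4]
width: 73.4
grasp_force: 0.0
```

{"name": "apply_moves", "arguments": {"slide": [[0,0,0],[0,0,0],[0,0,0],[0,0,0],[0,0,0]], "roll": [0,0,0,0,0], "grip": [0.8,0.7,0.6,0.55,0.5]}}

```text
clock: 4.2
position: [446.2, 314.7, 42.9]
orientation: [3.14, 0.0, 2.336]
wrist_force: [-0.3, 0.6, 0.3]
width: 46.5
grasp_force: 0.0
```

{"name": "apply_moves", "arguments": {"slide": [[0,0,0],[0,0,0],[0,0,0],[0,0,0],[0,0,0]], "roll": [0,0,0,0,0], "grip": [0.47,0.45,0.42,0.4,0.4]}}

```text
clock: 4.7
position: [446.0, 314.6, 42.6]
orientation: [3.141, 0.0, 2.337]
wrist_force: [-2.0, -0.6, 5.9]
width: 43.4
grasp_force: 30.0
```

```bash
cat >> h.py <<'E'
LOG=[([-11.2,-5.8,-.9],10),([-12,-3.7,-.9],10),([-12.5,-1.5,-.9],10),([-.1,2.1,9.15],.9),([0,0,10.8],0)]
def cmd(extra=()):
    p=np.array([151.052,554.788,214.601]); y=np.degrees(1.095+.21)+90
    for s,r in LOG+list(extra):
        c,n=np.cos(np.radians(y)),np.sin(np.radians(y))
        p=p+10*np.array([c*s[0]+n*s[1],n*s[0]-c*s[1],-s[2]]); y-=r
    return [*p,y]
E
python3 -c "
from h import *
s=cmd([([0,0,-16],0)]);print(s)
plan([461.7,-282,202],7.7,4,s)"
```

```text
[np.float64(445.73292296933346), np.float64(314.5070520696083), np.float64(202.101), np.float64(133.87099226457244)]
call 1 [[-2.21, -2.01, 0.0], [-4.41, -4.02, 0.0], [-6.62, -6.03, 0.0], [-8.82, -8.04, 0.0], [-11.03, -10.05, 0.0]] [6.3, 12.6, 18.9, 25.2, 31.5]
call 2 [[-2.93, -0.56, 0.0], [-5.86, -1.12, 0.0], [-8.79, -1.68, 0.0], [-11.72, -2.24, 0.0], [-14.65, -2.79, 0.0]] [6.3, 12.6, 18.9, 25.2, 31.5]
call 3 [[-2.79, 1.06, 0.0], [-5.58, 2.11, 0.0], [-8.37, 3.17, 0.0], [-11.16, 4.23, 0.0], [-13.95, 5.28, 0.0]] [6.3, 12.6, 18.9, 25.2, 31.5]
call 4 [[-1.82, 2.36, 0.0], [-3.65, 4.72, 0.0], [-5.47, 7.08, 0.0], [-7.3, 9.44, 0.0], [-9.12, 11.8, 0.0]] [6.3, 12.6, 18.9, 25.2, 31.5]
```

{"name": "apply_moves", "arguments": {"slide": [[0,0,-0.5],[0,0,-1.5],[0,0,-3],[0,0,-5],[0,0,-7.5]], "roll": [0,0,0,0,0], "grip": [0.4,0.4,0.4,0.4,0.4]}}

```text
clock: 5.2
position: [445.2, 314.3, 118.1]
orientation: [-3.141, -0.0, 2.337]
wrist_force: [0.7, 0.8, -0.7]
width: 43.4
grasp_force: 30.0
```

{"name": "apply_moves", "arguments": {"slide": [[0,0,-2.5],[0,0,-5],[0,0,-7],[0,0,-8],[0,0,-8.5]], "roll": [0,0,0,0,0], "grip": [0.4,0.4,0.4,0.4,0.4]}}

```text
clock: 5.7
position: [446.2, 314.7, 203.8]
orientation: [3.139, 0.001, 2.337]
wrist_force: [-0.8, 0.1, -0.4]
width: 43.6
grasp_force: 30.0
```

{"name": "apply_moves", "arguments": {"slide": [[-1.2,-1,0],[-3.4,-3,0],[-6,-5.5,0],[-8.6,-8,0],[-11,-10,0]], "roll": [5,11,18,25,31.5], "grip": [0.4,0.4,0.4,0.4,0.4]}}

```text
clock: 6.2
position: [448.8, 164.4, 201.1]
orientation: [-3.14, -0.0, 1.782]
wrist_force: [0.4, -0.7, -1.5]
width: 43.7
grasp_force: 30.0
```

{"name": "apply_moves", "arguments": {"slide": [[-2.9,-0.6,0],[-5.8,-1.1,0],[-8.8,-1.7,0],[-11.7,-2.2,0],[-14.6,-2.8,0]], "roll": [6.3,12.6,18.9,25.2,31.5], "grip": [0.4,0.4,0.4,0.4,0.4]}}

```text
clock: 6.7
position: [453.1, 16.3, 201.3]
orientation: [-3.14, 0.0, 1.232]
wrist_force: [0.1, -0.8, -1.6]
width: 43.2
grasp_force: 30.0
```

{"name": "apply_moves", "arguments": {"slide": [[-2.8,1.1,0],[-5.6,2.1,0],[-8.4,3.2,0],[-11.2,4.2,0],[-13.9,5.3,0]], "roll": [6.3,12.6,18.9,25.2,31.5], "grip": [0.4,0.4,0.4,0.4,0.4]}}

```text
clock: 7.2
position: [457.5, -132.3, 201.2]
orientation: [-3.14, 0.001, 0.682]
wrist_force: [1.2, 0.4, -2.0]
width: 43.0
grasp_force: 30.0
```

{"name": "apply_moves", "arguments": {"slide": [[-2,2.6,0],[-4.4,5.6,0],[-6.6,8.6,0],[-8.4,10.8,0],[-9.1,11.8,0]], "roll": [6.5,14,21,27,31.7], "grip": [0.4,0.4,0.4,0.4,0.4]}}

```text
clock: 7.7
position: [461.9, -282.4, 201.0]
orientation: [-3.141, 0.001, 0.128]
wrist_force: [0.5, 0.8, -0.8]
width: 43.4
grasp_force: 30.0
```

{"name": "apply_moves", "arguments": {"slide": [[0,0,0],[0,0,0]], "roll": [0,0], "grip": [0.4,0.4]}}

```text
clock: 7.9
position: [462.4, -279.6, 201.3]
orientation: [-3.14, 0.001, 0.136]
wrist_force: [0.0, 0.4, -1.8]
width: 43.4
grasp_force: 30.0
```

```bash
cat >> h.py <<'E'
LOG+=[([0,0,-16],0),([-11,-10,0],31.5),([-14.6,-2.8,0],31.5),([-13.9,5.3,0],31.5),([-9.1,11.8,0],31.7)]
E
python3 - <<'E'
from h import *
print(np.round(cmd(),1)); o=get_obs(); print(o['clock'],o['position'],np.degrees(o['orientation'][2]),o['joint_pos'])
p,d,W=cloud('wrist'); cv2.imwrite('pics/w3.png',p[:,:,::-1]); np.save('W3.npy',W); np.save('d3.npy',d)
z=W[...,2]; T=W[(d>0)&(z>20)&(z<31)]; print(len(T),np.median(T[:,2]),cv2.minAreaRect(T[:,:2].astype(np.float32)))
C=np.array([496.6,-186]);a=np.radians(7.66);R=np.array([[np.cos(a),-np.sin(a)],[np.sin(a),np.cos(a)]])
L=(W[...,:2]-C)@R
for i,j in((1,1),(-1,1),(-1,-1)):
    o=np.array([47*i,90*j]); r=np.hypot(*np.moveaxis(L-o,-1,0))
    # hole edge: foam-top points closest to the centre
    k=(d>0)&(z>21)&(z<31)&(r>20)&(r<36); f=(d>0)&(z<17)&(z>5)&(r<30)
    q=(L-o)[f]; print((i,j),f.sum(),'floor z',np.median(z[f]) if f.sum() else 0,'floor circle',cv2.minEnclosingCircle(q.astype(np.float32)) if f.sum()>5 else 0)
E
```

```text
[ 462.8 -280.3  202.1    7.7]
7.9 [ 462.41582014 -279.56132732  201.27276433] 7.77492436359884 [-7.67737480e-01  8.07354743e-02  1.70853481e+00  3.56560996e-04
  1.35433329e+00  6.67284758e-01]
50863 23.533227000005645 ((449.9358215332031, -356.9929504394531), (702.5361328125, 304.2856750488281), 74.44147491455078)
(1, 1) 2856 floor z 9.899000806265242 floor circle ((1.9506137371063232, 1.6032605171203613), 27.972883224487305)
(-1, 1) 2290 floor z 9.826467150056569 floor circle ((1.1558246612548828, 1.8924174308776855), 27.930023193359375)
(-1, -1) 2376 floor z 10.136908234157264 floor circle ((1.534003496170044, 0.40450382232666016), 28.02777862548828)
```

View pics/w3.png

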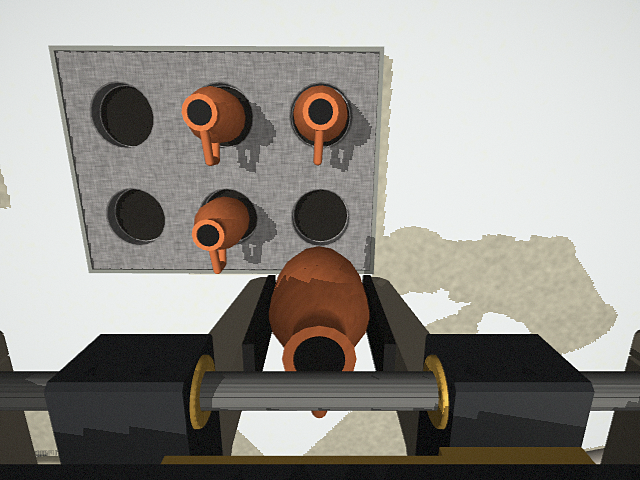

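The wrist view shows the tray with its three empty pockets at about (127,115), (137,215) and (320,215). The held juglet is upright with its handle pointing toward -x. The pocket circles fit with r = 28 mm, which gives a tray centre of about (497.3,-185.2) and 7.7° yaw.

{"name": "apply_moves", "arguments": {"slide": [[-0.1,0,1.5],[-0.1,0,4],[-0.1,0,7],[-0.1,0,9.5],[-0.1,0,11.5]], "roll": [0,0,0,0,0], "grip": [0.4,0.4,0.4,0.4,0.4]}}

```text
clock: 8.45
position: [460.8, -278.5, 84.2]
orientation: [-3.139, 0.002, 0.136]
wrist_force: [-0.6, 0.3, -1.2]
width: 43.3
grasp_force: 30.0
```

{"name": "apply_moves", "arguments": {"slide": [[0,0,1.5],[0,0,3],[0,0,4],[0,0,4.6],[0,0,4.9]], "roll": [0,0,0,0,0], "grip": [0.4,0.4,0.4,0.4,0.4]}}

```text
clock: 8.95
position: [461.9, -280.5, 37.8]
orientation: [3.142, -0.0, 0.134]
wrist_force: [-0.9, 0.4, -0.7]
width: 43.2
grasp_force: 30.0
```

{"name": "apply_moves", "arguments": {"slide": [[0,0,0],[0,0,0],[0,0,0.1],[0,0,0.1],[0,0,0.1]], "roll": [0,0,0,0,0], "grip": [0.4,0.4,0.4,0.4,0.4]}}

```text
clock: 9.45
position: [461.9, -280.6, 37.3]
orientation: [3.141, -0.0, 0.134]
wrist_force: [0.2, 0.1, -0.5]
width: 43.6
grasp_force: 30.0
```

{"name": "apply_moves", "arguments": {"slide": [[0,0,0.05],[0,0,0.1],[0,0,0.15],[0,0,0.15],[0,0,0.15]], "roll": [0,0,0,0,0], "grip": [0.4,0.4,0.4,0.4,0.4]}}

```text
clock: 9.95
position: [461.8, -280.4, 35.6]
orientation: [-3.142, 0.0, 0.134]
wrist_force: [0.1, -0.5, -1.2]
width: 43.6
grasp_force: 30.0
```

{"name": "apply_moves", "arguments": {"slide": [[0,0,0.05],[0,0,0.1],[0,0,0.1],[0,0,0.1]], "roll": [0,0,0,0], "grip": [0.4,0.4,0.4,0.4]}}

```text
clock: 10.35
position: [461.8, -280.4, 34.6]
orientation: [-3.142, 0.0, 0.134]
wrist_force: [-0.6, 0.4, -2.5]
width: 43.1
grasp_force: 30.0
```

{"name": "apply_moves", "arguments": {"slide": [[0,0,0.05],[0,0,0.05],[0,0,0.05]], "roll": [0,0,0], "grip": [0.4,0.4,0.4]}}

```text
clock: 10.65
position: [461.8, -280.5, 34.1]
orientation: [3.142, 0.0, 0.134]
wrist_force: [-0.0, -0.2, -1.4]
width: 43.7
grasp_force: 30.0
```

{"name": "apply_moves", "arguments": {"slide": [[0,0,0.05],[0,0,0.05],[0,0,0.05]], "roll": [0,0,0], "grip": [0.4,0.4,0.4]}}

```text
clock: 10.95
position: [461.8, -280.4, 33.6]
orientation: [-3.142, 0.0, 0.134]
wrist_force: [-0.8, 0.9, -0.9]
width: 43.4
grasp_force: 30.0
```

{"name": "apply_moves", "arguments": {"slide": [[0,0,0.05],[0,0,0.05],[0,0,0.05]], "roll": [0,0,0], "grip": [0.4,0.4,0.4]}}

```text
clock: 11.25
position: [461.8, -280.5, 33.1]
orientation: [-3.142, 0.0, 0.134]
wrist_force: [-0.2, 0.3, -1.4]
width: 43.5
grasp_force: 30.0
```

{"name": "apply_moves", "arguments": {"slide": [[0,0,0],[0,0,0],[0,0,0]], "roll": [0,0,0], "grip": [0.4,0.4,0.4]}}

```text
clock: 11.55
position: [461.9, -280.5, 33.1]
orientation: [3.142, -0.0, 0.134]
wrist_force: [-0.3, 0.1, -2.8]
width: 43.0
grasp_force: 30.0
```

{"name": "apply_moves", "arguments": {"slide": [[0,0,0.05],[0,0,0.05],[0,0,0.05]], "roll": [0,0,0], "grip": [0.4,0.4,0.4]}}

```text
clock: 11.85
position: [461.9, -280.6, 32.7]
orientation: [3.141, -0.0, 0.134]
wrist_force: [-0.1, -0.0, -1.1]
width: 43.3
grasp_force: 30.0
```

{"name": "apply_moves", "arguments": {"slide": [[0,0,0.03],[0,0,0.05],[0,0,0.05]], "roll": [0,0,0], "grip": [0.4,0.4,0.4]}}

```text
clock: 12.15
position: [462.0, -280.6, 32.6]
orientation: [3.142, -0.0, 0.134]
wrist_force: [-1.4, 1.9, 4.8]
width: 43.1
grasp_force: 30.0
```

{"name": "apply_moves", "arguments": {"slide": [[0,0,0],[0,0,0],[0,0,0],[0,0,0],[0,0,0]], "roll": [0,0,0,0,0], "grip": [0.48,0.52,0.58,0.65,0.65]}}

```text
clock: 12.65
position: [461.8, -280.5, 31.9]
orientation: [-3.142, 0.0, 0.134]
wrist_force: [0.0, -0.1, 0.1]
width: 59.7
grasp_force: 0.0
```

{"name": "apply_moves", "arguments": {"slide": [[0,0,-1],[0,0,-4],[0,0,-8],[0,0,-12],[0,0,-15]], "roll": [0,0,0,0,0], "grip": [0.65,0.65,0.65,0.65,0.65]}}

```text
clock: 13.15
position: [462.5, -281.1, 185.8]
orientation: [3.139, -0.002, 0.134]
wrist_force: [0.2, -1.3, -0.6]
width: 59.9
grasp_force: 0.0
```

```bash
cat >> h.py <<'E'
LOG+=[([-.1,0,17],0),([0,0,-15],0)]
E
python3 - <<'E'
from h import *
s=cmd();print(np.round(s,1));o=get_obs();print(o['position'],o['clock'])
p,d,W=cloud('top')
for n in ['top','scene']:
    p,d,W=cloud(n)
    for s_ in silhouettes(n,'juglet_a'):
        P=W[s_['mask']&(d>0)]
        if s_['p']<.3 or len(P)<50: continue
        c=P[P[:,2]>np.percentile(P[:,2],85)][:,:2].mean(0)
        if c[1]<0 or c[1]<130: print(n,np.round(axisfit(P,c,10 if c[1]<0 else 20),1) if 0 else axisfit(P,c,10 if c[1]<0 else 20))
plan([488.1,120.3,182],110,4,s)
E
```

```text
[ 461.8 -280.5  182.1    7.7]
[ 462.52187072 -281.10506278  185.80550502] 13.15
top (array([ 448.73065223, -193.47170562]), np.float64(1.3978125442793214), 46, 32, np.float64(-176.1233642214641), np.int64(23))
top (array([ 553.64171046, -268.99083307]), np.float64(0.7938723463381585), 42, 25, np.float64(179.35495913174427), np.int64(1))
top (array([ 539.0738164 , -182.70382618]), np.float64(1.941504640320566), 39, 33, np.float64(-176.62944728804194), np.int64(19))
top (array([487.25918912, 124.19477153]), np.float64(2.081094252209808), 31, 25, np.float64(115.07181156543471), np.int64(12))
scene (array([ 543.32913393, -180.1915986 ]), np.float64(0.7696273669244921), 158, 22, np.float64(-170.64569956026003), np.int64(2))
scene (array([ 555.68099052, -267.28072651]), np.float64(0.7417880210336953), 172, 23, np.float64(-178.76433937028781), np.int64(4))
scene (array([ 451.63961691, -191.44584266]), np.float64(0.7879748381478558), 141, 19, np.float64(-173.98750928134638), np.int64(5))
scene (array([ 463.82756033, -279.70259164]), np.float64(0.7384451626523933), 129, 18, np.float64(-173.54757079796096), np.int64(4))
scene (array([488.21196417, 122.65681519]), np.float64(1.0423113772385673), 141, 28, np.float64(106.32938105262804), np.int64(25))
call 1 [[0.4, -1.97, 0.0], [0.8, -3.94, 0.0], [1.19, -5.91, 0.0], [1.59, -7.87, 0.0], [1.99, -9.84, 0.0]] [-5.1, -10.2, -15.3, -20.5, -25.6]
call 2 [[1.21, -1.6, 0.0], [2.42, -3.21, 0.0], [3.63, -4.81, 0.0], [4.83, -6.42, 0.0], [6.04, -8.02, 0.0]] [-5.1, -10.2, -15.3, -20.5, -25.6]
call 3 [[1.78, -0.92, 0.0], [3.57, -1.85, 0.0], [5.35, -2.77, 0.0], [7.13, -3.7, 0.0], [8.91, -4.62, 0.0]] [-5.1, -10.2, -15.3, -20.5, -25.6]
call 4 [[2.01, -0.06, 0.0], [4.01, -0.13, 0.0], [6.02, -0.19, 0.0], [8.03, -0.26, 0.0], [10.04, -0.32, 0.0]] [-5.1, -10.2, -15.3, -20.5, -25.6]
```

{"name": "apply_moves", "arguments": {"slide": [[0.3,-1.3,0],[0.7,-3.4,0],[1.1,-5.6,0],[1.5,-7.8,0],[2,-9.8,0]], "roll": [-4,-9,-14.5,-20,-25.6], "grip": [0.65,0.65,0.7,0.8,0.8]}}

```text
clock: 13.9
position: [467.3, -178.9, 179.9]
orientation: [-3.138, 0.002, 0.585]
wrist_force: [0.6, 0.5, 0.3]
width: 73.6
grasp_force: 0.0
```

{"name": "apply_moves", "arguments": {"slide": [[1.2,-1.6,0],[2.4,-3.2,0],[3.6,-4.8,0],[4.8,-6.4,0],[6,-8,0]], "roll": [-5.1,-10.2,-15.3,-20.5,-25.6], "grip": [0.8,0.8,0.8,0.8,0.8]}}

```text
clock: 14.4
position: [473.6, -79.5, 180.0]
orientation: [-3.138, 0.0, 1.031]
wrist_force: [-0.8, 0.1, -0.2]
width: 73.6
grasp_force: 0.0
```

{"name": "apply_moves", "arguments": {"slide": [[1.8,-0.9,0],[3.6,-1.9,0],[5.4,-2.8,0],[7.1,-3.7,0],[8.9,-4.6,0]], "roll": [-5.1,-10.2,-15.3,-20.5,-25.6], "grip": [0.8,0.8,0.8,0.8,0.8]}}

```text
clock: 14.9
position: [480.1, 20.1, 180.0]
orientation: [-3.138, -0.0, 1.478]
wrist_force: [0.3, 0.6, -0.0]
width: 73.5
grasp_force: 0.0
```

{"name": "apply_moves", "arguments": {"slide": [[2.3,-0.1,0],[4.6,-0.1,0],[7,-0.2,0],[9,-0.3,0],[10,-0.3,0]], "roll": [-5.5,-11,-17,-22,-25.6], "grip": [0.8,0.8,0.8,0.8,0.8]}}

```text
clock: 15.4
position: [486.6, 120.4, 179.9]
orientation: [-3.138, -0.002, 1.926]
wrist_force: [0.2, -0.4, -0.5]
width: 73.6
grasp_force: 0.0
```

{"name": "apply_moves", "arguments": {"slide": [[0,0,1],[0,0,2],[0,0,3],[0,0,3],[0,0,3]], "roll": [0,0,0,0,0], "grip": [0.8,0.8,0.8,0.8,0.8]}}

```text
clock: 15.9
position: [487.8, 118.4, 151.5]
orientation: [-3.14, -0.0, 1.92]
wrist_force: [0.2, -0.7, 0.2]
width: 73.4
grasp_force: 0.0
```

```bash
cat >> h.py <<'E'
LOG+=[([2,-9.8,0],-25.6),([6,-8,0],-25.6),([8.9,-4.6,0],-25.6),([10,-.3,0],-25.6),([0,0,3],0)]
E
python3 - <<'E'
from h import *
s=cmd();print(np.round(s,1));o=get_obs();print(o['position'],o['clock'],np.degrees(o['orientation'][2]))
look('w4'); plan([488.1,120.2,42],110.1,1,s)
E
```

```text
[488.1 118.9 152.1 110.1]
[487.76379918 118.4323809  151.47005653] 15.9 110.00374174880722
0.87 [321. 243.] [100  55  32] ztop 103.5 [489.2 122.1] res 1.51 (223, 223) h 110.7 210
0.83 [457. 259.] [85 45 25] ztop 103.6 [586.1 145.4] res 0.65 (645, 190) h -82.9 233
0.44 [343.  88.] [158 160 157] ztop 76.4 [466.3 226.4] res 0.36 (173, 0) h 0.0 0
0.31 [253. 439.] [68 67 65] ztop 26.5 [510.2 -99.9] res nan (0, 0) h 0.0 0
call 1 [[0.02, 0.01, 2.2], [0.05, 0.02, 4.4], [0.07, 0.02, 6.61], [0.1, 0.03, 8.81], [0.12, 0.04, 11.01]] [-0.0, -0.0, -0.0, -0.0, -0.0]
  return _methods._mean(a, axis=axis, dtype=dtype,
  ret = ret.dtype.type(ret / rcount)
```

{"name": "apply_moves", "arguments": {"slide": [[0.2,0.1,2],[0.2,0.1,5],[0.2,0.1,8],[0.2,0.1,10],[0.2,0.1,11]], "roll": [0,0,0,0,0], "grip": [0.8,0.8,0.8,0.8,0.8]}}

```text
clock: 16.5
position: [487.5, 121.0, 40.6]
orientation: [-3.14, -0.001, 1.921]
wrist_force: [0.0, -0.5, 0.3]
width: 73.5
grasp_force: 0.0
```

{"name": "apply_moves", "arguments": {"slide": [[0,0,0],[0,0,0],[0,0,0],[0,0,0],[0,0,0]], "roll": [0,0,0,0,0], "grip": [0.8,0.7,0.6,0.55,0.5]}}

```text
clock: 17.0
position: [489.0, 121.1, 42.9]
orientation: [3.14, 0.001, 1.921]
wrist_force: [0.2, 0.5, 0.5]
width: 47.0
grasp_force: 0.0
```

{"name": "apply_moves", "arguments": {"slide": [[0,0,0],[0,0,0],[0,0,0],[0,0,0],[0,0,0]], "roll": [0,0,0,0,0], "grip": [0.47,0.45,0.42,0.4,0.4]}}

```text
clock: 17.5
position: [488.7, 121.1, 42.7]
orientation: [3.141, 0.0, 1.921]
wrist_force: [-3.0, -1.2, 7.0]
width: 43.4
grasp_force: 30.0
```

```bash
cat >> h.py <<'E'
LOG+=[([.2,.1,11],0)]
E
python3 - <<'E'
from h import *
o=get_obs();print(np.round(cmd(),1),o['position'],o['grasp_force'])
s=cmd([([0,0,-12],0)]);print(np.round(s,1))
plan([438.7,-102.3,162],187.7,4,s)
E
```

```text
[488.4 121.1  42.1 110.1] [488.74669957 121.09997557  42.66971031] 30.00120649114251
[488.4 121.1 162.1 110.1]
call 1 [[-0.96, -0.62, 0.0], [-1.93, -1.23, 0.0], [-2.89, -1.85, 0.0], [-3.86, -2.47, 0.0], [-4.82, -3.08, 0.0]] [-3.9, -7.8, -11.6, -15.5, -19.4]
call 2 [[-0.7, -0.9, 0.0], [-1.41, -1.8, 0.0], [-2.11, -2.71, 0.0], [-2.82, -3.61, 0.0], [-3.52, -4.51, 0.0]] [-3.9, -7.8, -11.6, -15.5, -19.4]
call 3 [[-0.36, -1.08, 0.0], [-0.73, -2.17, 0.0], [-1.09, -3.25, 0.0], [-1.46, -4.34, 0.0], [-1.82, -5.42, 0.0]] [-3.9, -7.8, -11.6, -15.5, -19.4]
call 4 [[0.02, -1.14, 0.0], [0.03, -2.29, 0.0], [0.05, -3.43, 0.0], [0.07, -4.58, 0.0], [0.08, -5.72, 0.0]] [-3.9, -7.8, -11.6, -15.5, -19.4]
```

{"name": "apply_moves", "arguments": {"slide": [[0,0,-0.5],[0,0,-1.5],[0,0,-3],[0,0,-5],[0,0,-7]], "roll": [0,0,0,0,0], "grip": [0.4,0.4,0.4,0.4,0.4]}}

```text
clock: 18.0
position: [488.1, 121.1, 113.0]
orientation: [-3.141, -0.0, 1.921]
wrist_force: [0.7, -0.1, -1.3]
width: 43.3
grasp_force: 30.0
```

{"name": "apply_moves", "arguments": {"slide": [[0,0,-1.5],[0,0,-3],[0,0,-4],[0,0,-4.7],[0,0,-5]], "roll": [0,0,0,0,0], "grip": [0.4,0.4,0.4,0.4,0.4]}}

```text
clock: 18.5
position: [488.6, 121.2, 162.7]
orientation: [3.141, 0.0, 1.921]
wrist_force: [0.6, -0.3, -1.1]
width: 43.5
grasp_force: 30.0
```

{"name": "apply_moves", "arguments": {"slide": [[-0.6,-0.3,0],[-1.5,-1,0],[-2.6,-1.7,0],[-3.7,-2.4,0],[-4.8,-3.1,0]], "roll": [-2.5,-6,-10.5,-15,-19.4], "grip": [0.4,0.4,0.4,0.4,0.4]}}

```text
clock: 19.0
position: [475.1, 65.0, 161.4]
orientation: [-3.141, -0.001, 2.263]
wrist_force: [-0.4, -0.5, -1.3]
width: 43.6
grasp_force: 30.0
```

{"name": "apply_moves", "arguments": {"slide": [[-0.7,-0.9,0],[-1.4,-1.8,0],[-2.1,-2.7,0],[-2.8,-3.6,0],[-3.5,-4.5,0]], "roll": [-3.9,-7.8,-11.6,-15.5,-19.4], "grip": [0.4,0.4,0.4,0.4,0.4]}}

```text
clock: 19.5
position: [462.6, 9.5, 161.4]
orientation: [-3.141, -0.001, 2.601]
wrist_force: [-1.1, 0.2, -1.2]
width: 43.3
grasp_force: 30.0
```

{"name": "apply_moves", "arguments": {"slide": [[-0.4,-1.1,0],[-0.7,-2.2,0],[-1.1,-3.2,0],[-1.4,-4.3,0],[-1.8,-5.4,0]], "roll": [-3.9,-7.8,-11.6,-15.5,-19.4], "grip": [0.4,0.4,0.4,0.4,0.4]}}

```text
clock: 20.0
position: [450.1, -45.9, 161.4]
orientation: [3.141, -0.002, 2.94]
wrist_force: [-0.8, 0.5, -1.5]
width: 43.1
grasp_force: 30.0
```

{"name": "apply_moves", "arguments": {"slide": [[0,-1.3,0],[0,-2.7,0],[0,-4,0],[0.1,-5.2,0],[0.1,-5.7,0]], "roll": [-4.5,-9.5,-14,-17.5,-19.4], "grip": [0.4,0.4,0.4,0.4,0.4]}}

```text
clock: 20.5
position: [437.5, -102.0, 161.4]
orientation: [3.141, -0.001, -3.007]
wrist_force: [0.1, -0.1, -2.3]
width: 43.3
grasp_force: 30.0
```

{"name": "apply_moves", "arguments": {"slide": [[0,0,0],[0,0,0]], "roll": [0,0], "grip": [0.4,0.4]}}

```text
clock: 20.7
position: [437.9, -101.1, 161.7]
orientation: [3.141, -0.001, -3.009]
wrist_force: [-0.4, 0.4, -1.2]
width: 43.4
grasp_force: 30.0
```

```bash
cat >> h.py <<'E'
LOG+=[([0,0,-12],0),([-4.8,-3.1,0],-19.4),([-3.5,-4.5,0],-19.4),([-1.8,-5.4,0],-19.4),([.1,-5.7,0],-19.4)]
E
python3 - <<'E'
from h import *
s=cmd();print(np.round(s,1));o=get_obs();print(o['position'],o['clock'],np.degrees(o['orientation'][2]),o['joint_pos'])
p,d,W=cloud('wrist'); cv2.imwrite('pics/w5.png',p[:,:,::-1])
plan([438.7,-102.3,36],187.7,1,s)
E
```

```text
[ 438.2 -101.4  162.1  187.7]
[ 437.90041226 -101.07925513  161.65563109] 20.7 -172.39336146740837 [-4.97040377e-01 -1.28018622e-01  1.99429572e+00  1.74971571e-04
  1.27634426e+00 -2.20064819e+00]
call 1 [[-0.01, -0.02, 2.52], [-0.02, -0.04, 5.04], [-0.02, -0.06, 7.57], [-0.03, -0.08, 10.09], [-0.04, -0.1, 12.61]] [-0.0, -0.0, -0.0, -0.0, -0.0]
```

View pics/w5.png

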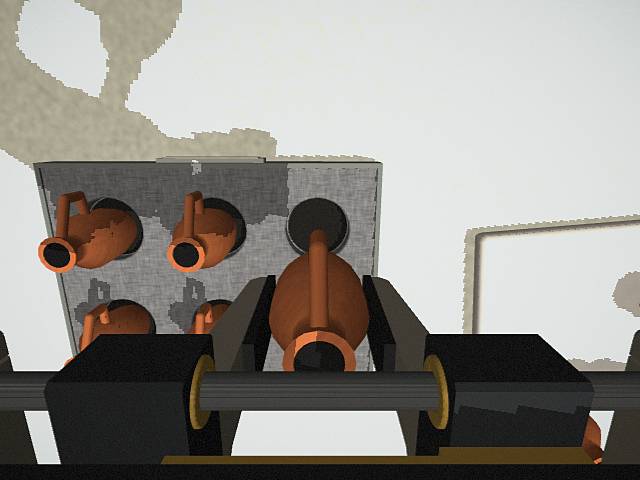

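The wrist view shows J3 seated like its neighbours. The held juglet's handle points to the label holder at about (210,160), and the target pocket at (318,226) lines up with the grip centre.

{"name": "apply_moves", "arguments": {"slide": [[0,-0.1,1.5],[0,-0.1,4],[0,-0.1,6.5],[0,-0.1,8.5],[0,-0.1,10]], "roll": [0,0,0,0,0], "grip": [0.4,0.4,0.4,0.4,0.4]}}

```text
clock: 21.25
position: [437.6, -101.4, 60.5]
orientation: [3.14, -0.002, -3.008]
wrist_force: [0.6, 0.8, -1.2]
width: 43.7
grasp_force: 30.0
```

{"name": "apply_moves", "arguments": {"slide": [[0,0,1],[0,0,1.8],[0,0,2.3],[0,0,2.5],[0,0,2.6]], "roll": [0,0,0,0,0], "grip": [0.4,0.4,0.4,0.4,0.4]}}

```text
clock: 21.75
position: [438.7, -102.5, 36.4]
orientation: [-3.141, 0.001, -3.008]
wrist_force: [0.6, -0.6, -1.2]
width: 43.5
grasp_force: 30.0
```

{"name": "apply_moves", "arguments": {"slide": [[0,0,0.05],[0,0,0.1],[0,0,0.15],[0,0,0.2],[0,0,0.2]], "roll": [0,0,0,0,0], "grip": [0.4,0.4,0.4,0.4,0.4]}}

```text
clock: 22.25
position: [438.3, -102.4, 34.1]
orientation: [-3.142, -0.0, -3.008]
wrist_force: [-0.3, 0.5, -1.8]
width: 43.4
grasp_force: 30.0
```

{"name": "apply_moves", "arguments": {"slide": [[0,0,0.05],[0,0,0.1],[0,0,0.1],[0,0,0.1]], "roll": [0,0,0,0], "grip": [0.4,0.4,0.4,0.4]}}

```text
clock: 22.65
position: [438.3, -102.3, 33.1]
orientation: [3.142, -0.0, -3.008]
wrist_force: [0.1, 0.4, -1.4]
width: 43.4
grasp_force: 30.0
```

{"name": "apply_moves", "arguments": {"slide": [[0,0,0.03],[0,0,0.05],[0,0,0.05]], "roll": [0,0,0], "grip": [0.4,0.4,0.4]}}

```text
clock: 22.95
position: [438.4, -102.4, 32.7]
orientation: [-3.142, 0.0, -3.008]
wrist_force: [-0.4, 0.4, -1.3]
width: 43.8
grasp_force: 30.0
```

{"name": "apply_moves", "arguments": {"slide": [[0,0,0.03],[0,0,0.05],[0,0,0.05]], "roll": [0,0,0], "grip": [0.4,0.4,0.4]}}

```text
clock: 23.25
position: [438.5, -102.4, 32.7]
orientation: [3.142, -0.0, -3.008]
wrist_force: [-2.5, 1.5, 5.8]
width: 43.6
grasp_force: 30.0
```

{"name": "apply_moves", "arguments": {"slide": [[0,0,0],[0,0,0],[0,0,0],[0,0,0],[0,0,0]], "roll": [0,0,0,0,0], "grip": [0.48,0.52,0.58,0.65,0.65]}}

```text
clock: 23.75
position: [438.3, -102.3, 32.0]
orientation: [3.142, -0.0, -3.008]
wrist_force: [0.8, 0.1, -0.5]
width: 60.0
grasp_force: 0.0
```

{"name": "apply_moves", "arguments": {"slide": [[0,0,-1],[0,0,-4],[0,0,-8],[0,0,-12],[0,0,-15]], "roll": [0,0,0,0,0], "grip": [0.65,0.65,0.65,0.65,0.65]}}

```text
clock: 24.25
position: [439.0, -102.7, 185.6]
orientation: [-3.139, 0.003, -3.008]
wrist_force: [0.4, -0.7, -0.2]
width: 59.7
grasp_force: 0.0
```

```bash
cat >> h.py <<'E'
LOG+=[([0,-.1,13],0),([0,0,-15],0)]
E
python3 - <<'E'
from h import *
s=cmd();print(np.round(s,1))
plan([585.2,145.4,172],98.5,3,s)
E
```

```text
[ 438.3 -102.3  182.1  187.7]
call 1 [[-1.19, 1.51, 0.07], [-2.38, 3.01, 0.13], [-3.57, 4.52, 0.2], [-4.76, 6.02, 0.27], [-5.95, 7.53, 0.34]] [5.9, 11.9, 17.8, 23.8, 29.7]
call 2 [[-0.29, 1.9, 0.07], [-0.57, 3.8, 0.13], [-0.86, 5.7, 0.2], [-1.15, 7.59, 0.27], [-1.44, 9.49, 0.34]] [5.9, 11.9, 17.8, 23.8, 29.7]
call 3 [[0.69, 1.79, 0.07], [1.38, 3.58, 0.13], [2.08, 5.37, 0.2], [2.77, 7.16, 0.27], [3.46, 8.96, 0.34]] [5.9, 11.9, 17.8, 23.8, 29.7]
```

{"name": "apply_moves", "arguments": {"slide": [[-0.8,1,0],[-2,2.5,0],[-3.3,4.2,0],[-4.6,5.9,0],[-6,7.5,0]], "roll": [4,10,16,23,29.7], "grip": [0.65,0.65,0.7,0.8,0.8]}}

```text
clock: 24.75
position: [488.1, -19.2, 182.9]
orientation: [3.142, 0.001, 2.752]
wrist_force: [0.2, -0.9, -0.7]
width: 73.6
grasp_force: 0.0
```

{"name": "apply_moves", "arguments": {"slide": [[-0.3,1.9,0.2],[-0.6,3.8,0.4],[-0.9,5.7,0.6],[-1.1,7.6,0.8],[-1.4,9.5,1]], "roll": [6,12,18,24,29.7], "grip": [0.8,0.8,0.8,0.8,0.8]}}

```text
clock: 25.25
position: [536.7, 63.6, 172.8]
orientation: [3.141, 0.0, 2.235]
wrist_force: [0.5, 0.4, -0.6]
width: 73.3
grasp_force: 0.0
```

{"name": "apply_moves", "arguments": {"slide": [[0.8,2.1,0.5],[1.6,4.2,1],[2.4,6.3,1.5],[3.1,8.1,1.8],[3.5,9,2]], "roll": [6.5,13,20,26,29.8], "grip": [0.8,0.8,0.8,0.8,0.8]}}

```text
clock: 25.75
position: [585.8, 147.4, 152.5]
orientation: [3.141, -0.0, 1.716]
wrist_force: [0.1, 0.2, 0.4]
width: 73.3
grasp_force: 0.0
```

{"name": "apply_moves", "arguments": {"slide": [[0,0,0],[0,0,0],[0,0,0]], "roll": [0,0,0], "grip": [0.8,0.8,0.8]}}

```text
clock: 26.05
position: [585.3, 145.5, 152.6]
orientation: [3.141, 0.0, 1.719]
wrist_force: [-0.4, 0.7, 0.2]
width: 73.4
grasp_force: 0.0
```

```bash
cat >> h.py <<'E'
LOG+=[([-6,7.5,0],29.7),([-1.4,9.5,1],29.7),([3.5,9,2],29.8)]
E
python3 - 2>/dev/null <<'E'
from h import *
s=cmd();print(np.round(s,1));o=get_obs();print(o['position'],o['clock'],np.degrees(o['orientation'][2]))
look('w6'); plan([585,145.6,42.1],98.5,1,s)
E
```

```text
[585.4 146.  152.1  98.5]
[585.27403388 145.46927791 152.56518366] 26.05 98.50725891156043
0.78 [320. 245.] [94 51 29] ztop 102.9 [585.5 145.5] res 0.45 (283, 88) h -79.6 109
call 1 [[-0.01, -0.01, 2.2], [-0.01, -0.02, 4.4], [-0.02, -0.03, 6.6], [-0.03, -0.03, 8.8], [-0.04, -0.04, 11.0]] [-0.0, -0.0, -0.0, -0.0, -0.0]
```

{"name": "apply_moves", "arguments": {"slide": [[0,0,2],[0,0,5],[0,0,8],[0,0,10],[0,0,11]], "roll": [-0.6,-0.6,-0.6,-0.6,-0.6], "grip": [0.8,0.8,0.8,0.8,0.8]}}

```text
clock: 26.65
position: [583.8, 145.5, 40.0]
orientation: [-3.138, -0.0, 1.729]
wrist_force: [-0.4, -1.1, -0.0]
width: 73.7
grasp_force: 0.0
```

{"name": "apply_moves", "arguments": {"slide": [[0,0,0],[0,0,0],[0,0,0],[0,0,0],[0,0,0]], "roll": [0,0,0,0,0], "grip": [0.8,0.7,0.6,0.55,0.5]}}

```text
clock: 27.15
position: [586.0, 146.0, 43.0]
orientation: [3.14, 0.0, 1.729]
wrist_force: [0.3, 0.2, 0.4]
width: 46.3
grasp_force: 0.1
```

{"name": "apply_moves", "arguments": {"slide": [[0,0,0],[0,0,0],[0,0,0],[0,0,0],[0,0,0]], "roll": [0,0,0,0,0], "grip": [0.47,0.45,0.42,0.4,0.4]}}

```text
clock: 27.65
position: [585.6, 146.1, 42.8]
orientation: [3.141, 0.0, 1.729]
wrist_force: [-2.3, -1.1, 4.8]
width: 43.2
grasp_force: 30.0
```

```bash
cat >> h.py <<'E'
LOG+=[([0,0,11],-.6)]
E
python3 - <<'E'
from h import *
o=get_obs();print(np.round(cmd(),1),o['position'],o['grasp_force'])
s=cmd([([0,0,-12],0)]);print(np.round(s,1))
plan([531.9,-89.7,162.1],7.7,3,s)
E
```

```text
[585.4 146.   42.1  99.1] [585.59423413 146.07310207  42.75426673] 30.00120599172078
[585.4 146.  162.1  99.1]
call 1 [[-1.5, -0.6, 0.0], [-2.99, -1.2, 0.0], [-4.49, -1.8, 0.0], [-5.98, -2.4, 0.0], [-7.48, -3.0, 0.0]] [6.1, 12.2, 18.3, 24.4, 30.5]
call 2 [[-1.59, 0.24, 0.0], [-3.19, 0.48, 0.0], [-4.78, 0.72, 0.0], [-6.37, 0.96, 0.0], [-7.97, 1.21, 0.0]] [6.1, 12.2, 18.3, 24.4, 30.5]
call 3 [[-1.25, 1.02, 0.0], [-2.5, 2.03, 0.0], [-3.75, 3.05, 0.0], [-5.0, 4.06, 0.0], [-6.26, 5.08, 0.0]] [6.1, 12.2, 18.3, 24.4, 30.5]
```

{"name": "apply_moves", "arguments": {"slide": [[0,0,-0.5],[0,0,-1.5],[0,0,-3],[0,0,-5],[0,0,-7]], "roll": [0,0,0,0,0], "grip": [0.4,0.4,0.4,0.4,0.4]}}

```text
clock: 28.15
position: [585.5, 146.1, 113.8]
orientation: [3.141, 0.0, 1.729]
wrist_force: [0.8, -0.4, -1.1]
width: 43.6
grasp_force: 30.0
```

{"name": "apply_moves", "arguments": {"slide": [[0,0,-1.5],[0,0,-3],[0,0,-4],[0,0,-4.7],[0,0,-5]], "roll": [0,0,0,0,0], "grip": [0.4,0.4,0.4,0.4,0.4]}}

```text
clock: 28.65
position: [585.5, 146.0, 162.6]
orientation: [3.141, 0.0, 1.729]
wrist_force: [1.1, 0.3, -1.6]
width: 43.2
grasp_force: 30.0
```

{"name": "apply_moves", "arguments": {"slide": [[-0.8,-0.3,0],[-2.2,-0.9,0],[-4,-1.6,0],[-5.7,-2.3,0],[-7.5,-3,0]], "roll": [4,10,16.5,23.5,30.5], "grip": [0.4,0.4,0.4,0.4,0.4]}}

```text
clock: 29.15
position: [566.7, 66.7, 161.2]
orientation: [-3.14, 0.001, 1.192]
wrist_force: [0.8, -0.1, -1.0]
width: 43.5
grasp_force: 30.0
```

{"name": "apply_moves", "arguments": {"slide": [[-1.6,0.2,0],[-3.2,0.5,0],[-4.8,0.7,0],[-6.4,1,0],[-8,1.2,0]], "roll": [6,12,18,24.5,30.5], "grip": [0.4,0.4,0.4,0.4,0.4]}}

```text
clock: 29.65
position: [548.8, -12.2, 161.3]
orientation: [-3.14, 0.001, 0.66]
wrist_force: [0.3, -0.3, -1.9]
width: 43.3
grasp_force: 30.0
```

{"name": "apply_moves", "arguments": {"slide": [[-1.5,1.2,0],[-3,2.4,0],[-4.5,3.6,0],[-5.7,4.6,0],[-6.3,5.1,0]], "roll": [6.5,14,21,27,30.4], "grip": [0.4,0.4,0.4,0.4,0.4]}}

```text
clock: 30.15
position: [530.6, -91.7, 161.3]
orientation: [-3.141, 0.001, 0.129]
wrist_force: [0.2, 1.2, -1.4]
width: 43.3
grasp_force: 30.0
```

{"name": "apply_moves", "arguments": {"slide": [[0,0,0],[0,0,0]], "roll": [0,0], "grip": [0.4,0.4]}}

```text
clock: 30.35
position: [531.1, -90.3, 161.6]
orientation: [-3.141, 0.001, 0.135]
wrist_force: [-0.4, 0.1, -0.9]
width: 43.1
grasp_force: 30.0
```

```bash
cat >> h.py <<'E'
LOG+=[([0,0,-12],0),([-7.5,-3,0],30.5),([-8,1.2,0],30.5),([-6.3,5.1,0],30.4)]
E
python3 - <<'E'
from h import *
s=cmd();print(np.round(s,1));o=get_obs();print(o['position'],o['clock'],np.degrees(o['orientation'][2]))
p,d=read_camera('top'); cv2.imwrite('pics/t7.png',cv2.resize(p[180:330,330:510,::-1],None,fx=4,fy=4))
plan([531.9,-89.7,36.1],7.7,1,s)
E
```

```text
[531.4 -90.6 162.1   7.7]
[531.05735788 -90.29755407 161.57991855] 30.35 7.738895102746225
call 1 [[0.01, -0.02, 2.52], [0.03, -0.03, 5.04], [0.04, -0.05, 7.56], [0.05, -0.07, 10.08], [0.07, -0.08, 12.6]] [-0.0, -0.0, -0.0, -0.0, -0.0]
```

View pics/t7.png

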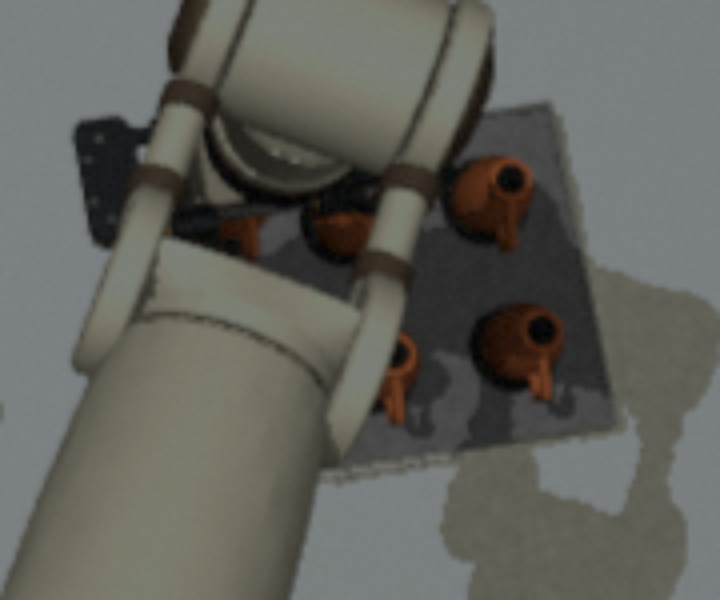

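The crop shows the right-hand packed juglets, including J3 at about (520,345), upright with handles toward the label. The arm hides the third pocket. I'll now lower the last juglet.

{"name": "apply_moves", "arguments": {"slide": [[0.05,-0.1,1.5],[0.05,-0.1,4],[0.05,-0.1,6.5],[0.05,-0.1,8.5],[0.05,-0.1,10]], "roll": [0,0,0,0,0], "grip": [0.4,0.4,0.4,0.4,0.4]}}

```text
clock: 30.9
position: [530.4, -88.5, 59.4]
orientation: [-3.14, 0.003, 0.135]
wrist_force: [-0.5, -0.1, -1.7]
width: 43.8
grasp_force: 30.0
```

{"name": "apply_moves", "arguments": {"slide": [[0,0,1],[0,0,1.8],[0,0,2.3],[0,0,2.5],[0,0,2.6]], "roll": [0,0,0,0,0], "grip": [0.4,0.4,0.4,0.4,0.4]}}

```text
clock: 31.4
position: [532.1, -89.8, 36.5]
orientation: [3.141, -0.001, 0.134]
wrist_force: [0.4, 0.2, -1.6]
width: 43.8
grasp_force: 30.0
```

{"name": "apply_moves", "arguments": {"slide": [[0,0,0.05],[0,0,0.1],[0,0,0.15],[0,0,0.2],[0,0,0.2]], "roll": [0,0,0,0,0], "grip": [0.4,0.4,0.4,0.4,0.4]}}

```text
clock: 31.9
position: [531.7, -89.6, 34.1]
orientation: [3.142, -0.0, 0.134]
wrist_force: [-1.0, -0.3, -1.2]
width: 43.5
grasp_force: 30.0
```

{"name": "apply_moves", "arguments": {"slide": [[0,0,0.05],[0,0,0.1],[0,0,0.1],[0,0,0.1]], "roll": [0,0,0,0], "grip": [0.4,0.4,0.4,0.4]}}

```text
clock: 32.3
position: [531.7, -89.6, 33.1]
orientation: [-3.142, 0.0, 0.134]
wrist_force: [-0.0, -0.3, -0.7]
width: 43.4
grasp_force: 30.0
```

{"name": "apply_moves", "arguments": {"slide": [[0,0,0.03],[0,0,0.05],[0,0,0.05]], "roll": [0,0,0], "grip": [0.4,0.4,0.4]}}

```text
clock: 32.6
position: [531.8, -89.6, 32.8]
orientation: [3.142, -0.0, 0.134]
wrist_force: [-0.1, 0.2, 0.1]
width: 43.5
grasp_force: 30.0
```

{"name": "apply_moves", "arguments": {"slide": [[0,0,0.03],[0,0,0.05],[0,0,0.05]], "roll": [0,0,0], "grip": [0.4,0.4,0.4]}}

```text
clock: 32.9
position: [531.9, -89.6, 32.7]
orientation: [3.142, -0.0, 0.134]
wrist_force: [-1.7, 0.4, 5.8]
width: 43.2
grasp_force: 30.0
```

{"name": "apply_moves", "arguments": {"slide": [[0,0,0],[0,0,0],[0,0,0],[0,0,0],[0,0,0]], "roll": [0,0,0,0,0], "grip": [0.48,0.52,0.58,0.65,0.65]}}

```text
clock: 33.4
position: [531.7, -89.6, 31.9]
orientation: [-3.142, 0.0, 0.134]
wrist_force: [0.4, -0.0, -0.6]
width: 59.8
grasp_force: 0.0
```

{"name": "apply_moves", "arguments": {"slide": [[0,0,-1],[0,0,-4],[0,0,-8],[0,0,-12],[0,0,-16]], "roll": [0,0,0,0,0], "grip": [0.65,0.65,0.65,0.65,0.65]}}

```text
clock: 33.9
position: [531.6, -89.5, 194.5]
orientation: [3.141, -0.001, 0.134]
wrist_force: [0.7, 0.6, -0.8]
width: 59.8
grasp_force: 0.0
```

{"name": "apply_moves", "arguments": {"slide": [[-1,-3,-1],[-2,-7,-2],[-3,-11,-3],[-4,-15,-4],[-5,-18,-5]], "roll": [0,0,0,0,0], "grip": [0.65,0.65,0.65,0.65,0.65]}}

```text
clock: 34.4
position: [457.2, 84.0, 243.3]
orientation: [-3.141, -0.001, 0.135]
wrist_force: [-0.1, 0.3, 0.2]
width: 59.6
grasp_force: 0.0
```

{"name": "apply_moves", "arguments": {"slide": [[-1,-3,0],[-2,-6,0],[-3,-9,0],[-4,-11,0],[-4,-11,0]], "roll": [0,0,0,0,0], "grip": [0.65,0.65,0.65,0.65,0.65]}}

```text
clock: 34.9
position: [402.7, 187.6, 242.8]
orientation: [-3.141, -0.001, 0.137]
wrist_force: [-0.4, -0.7, -0.3]
width: 59.6
grasp_force: 0.0
```

```bash
python3 - 2>/dev/null <<'E'
from h import *
pics=[]
for n in('top','scene'):
    p,d,W=cloud(n); pics.append(p[:,:,::-1])
    for s in silhouettes(n,'juglet_a'):
        P=W[s['mask']&(d>0)]
        if s['p']<.3 or len(P)<50: continue
        c=P[P[:,2]>np.percentile(P[:,2],85)][:,:2].mean(0)
        if c[1]<0:
            r=axisfit(P,c,10); print(n,np.round(r[0],1),'ztop',round(np.percentile(P[:,2],98),1),'h',round(r[4],1),r[5])
a=cv2.resize(pics[0][180:330,170:500],(792,360)); b=cv2.resize(pics[1][170:320,100:460],(792,240+0))
cv2.imwrite('pics/end.png',np.vstack([a,b]))
E
```

```text
top [ 540.6 -182.1] ztop 95.2 h -175.6 22
top [ 448.1 -193.7] ztop 95.9 h -175.8 20
top [ 460.7 -281.5] ztop 94.8 h -175.7 22
top [ 435.5 -103.3] ztop 96.7 h -174.0 20
top [ 552.5 -269.5] ztop 94.8 h -179.1 23
top [528.5 -90.8] ztop 95.0 h -175.5 14
scene [532.4 -88.7] ztop 94.2 h -169.7 5
scene [ 438.  -101.8] ztop 93.9 h -173.1 3
scene [ 555.4 -267.2] ztop 94.2 h -178.0 7
scene [ 451.9 -191.4] ztop 94.1 h -174.4 3
scene [ 463.8 -279.7] ztop 93.9 h -173.3 5
scene [ 543.1 -180.4] ztop 93.6 h -177.8 1
```

View pics/end.png

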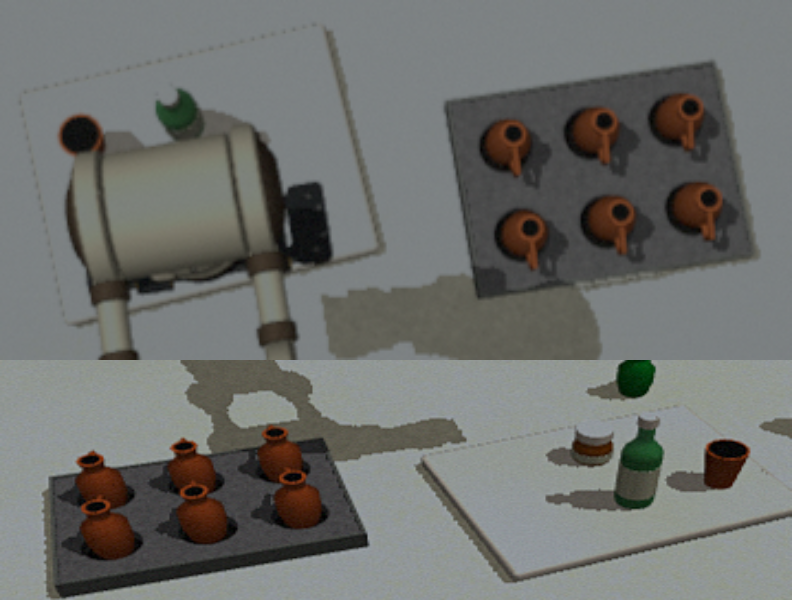

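The final picture shows all six pockets filled, juglets upright and at the same height with handles toward the label. The bottle, jar and beaker are still where they were.

```bash
python3 -c "
from station import *
print(sign_off())"
```

```text
the job is handed in; nothing more can be done
None
```

The three loose juglets are packed upright in the three empty pockets with their handles toward the labelled edge; each was held at 30 N and set down softly (under 6 N measured at touchdown), and the job was handed in at about 35 s.

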